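# Finish the slat stand and show the ball tray over it, turned a quarter

## Robot

A 6-joint arm with a two-finger parallel gripper is mounted at the origin on a cart in front of the work surface, level with it; the furniture and walls round the work are solid. World frame = base frame: x ahead of the robot, y to its left, z up, the work surface at z = 0. Lengths are in mm, angles in rad, forces in N, time in s.
With the tool pointing down it reaches from about 375 to 925 mm from the base axis. Payload 5.7 kg.
Tool frame: the origin (TCP) lies between the finger pads; the fingertips stand 19 mm ahead of it and the grasp point (between the pads) is the TCP (arm.tips_ahead is the z of the fingertips in the tool frame, in mm); z points along the fingers, y is the line along which they close (so a half turn about z gives the same grasp; the last joint's range is limited). The gripper opens to 88 mm and grips with 3 to 60 N. Pads are 20 mm wide; open, the fingers measure 115 mm over their backs; the gripper's body (75 mm by 178 mm) begins 61 mm behind the grasp point.
Start: joints at [1.186, 0.359, 1.51, -0, 1.272, -0.115], TCP at [159.917, 578.266, 241.623] pointing down, gripper open.
Joint ranges: [-2.97, 2.97], [-1.01, 2.36], [0.21, 2.38], [-0.96, 4.11], [0.2, 2.71], [-2.98, 2.98]. Speed limits (rad/s): [2.39, 2.39, 3.14, 3.14, 3.14, 3.14].

## Interface

Orientations are given as a rotation vector (axis times angle).
In Python, from workcell import arm, camera, camera_params gives the robot as it stands.
- The arm moves only by the shell command python3 -m crank 'ROWS' [OPENING] [FORCE]. ROWS is text: rows parted by semicolons, each of 4 numbers parted by spaces: the shift along the tool's x, y, z in mm, then the turn about the tool's z in rad. In form: x y z roll; .... A call has 1 to 10 rows; each row shifts and turns the commanded pose from where the row before left it, along the tool's axes as they then stand; what a row does not reach is not made up. A row lasts 1/10 s, in which the tool goes at most 50 mm and 8.59 degrees, less where a joint would pass 70% of its speed; a pose out of reach is approached as far as the arm can. A call is refused whole if a number of a shift passes 50 or a number of a turn 0.15, either way. A call with a gripper value outside its range is refused whole. OPENING is the finger opening in mm, from 0 to 87.8, set as the call begins (- or left out, the last holds). The fingers move at their own pace and stop on an object; FORCE is the grip in N (left out, the last holds). Time passes only in rows, so rows that do not move let the fingers close. It gives the time, the measured TCP pose, the force, the opening and the grip force at its end, in the units of the state.
- arm.get_state(): the state, without advancing time (a new reading comes with each control period).
- camera(name): name is "side" or "top" or "wrist"; returns (picture, depth): 420x560x3 uint8, red, green, blue; 420x560 float32, mm along the optical axis (not along the pixel's ray), 0 where there is no reading.
- camera_params(name): a dict with "fx", "fy", "cx", "cy" (pixels), "position" and "attitude" of the camera in the world. Camera axes: x right, y up, looking along -z (the intrinsics and any distortion apply to the point x, -y, -z); pixel columns grow to the right and rows downward; lengths in mm; the calibration is good to about 2 mm. The wrist camera is an equidistant fisheye: a pixel r from the principal point sees the ray r / f radians off the axis. A picture is of the moment at which its call begins: read the wrist's pose just before it. camera_params takes no time and is no camera call; for the wrist camera it gives the pose at the moment of the call.
- arm.hand_in(): hands the job in; it is judged then, once.
The state is a dict: "time": time; "joint_positions": joint angles; "joint_velocities": joint speeds; "joint_efforts": joint torques, N m; "position": TCP position; "tcp_rot": TCP orientation; "force": force on the tool from outside, world axes, zero at the start; "ft_torque": the same for the moment, N m; "finger_gap": finger opening in mm; "grasp_force": force on a finger pad.
Only numpy, scipy, OpenCV 4.12 (cv2) and the standard library are available. Lean on these libraries where they do the work, as an engineer would, in place of code of your own. Each camera call takes 0.05 s, during which the arm holds its last target. There are 200 camera calls.

## Task

Finish the display stand by laying the two loose wooden slats on it as its third layer, crosswise to the layer below and each straight above a bottom slat, and let go of them. Then lift the round earthenware dish by its handle, carry it over the stand and turn it a quarter turn so that its handle runs squarely across the new top slats, keeping the dish level and the loose ball in its middle all the way. Finish while still holding the dish there, centred, level and still, a few centimetres clear above the top slats; do not put it down, and leave the other goods where they are.

Things in the scene. Friction and masses are not known exactly. Their poses are not given: they have to be found in the camera images.
- stand: Wooden stand, fixed: two glued crosswise layers of two slats (each 120x20x16 mm). Origin: centre of underside. Bottom slats lie along its y axis at x = -42 and +42 mm; second-layer slats along its x axis at y = -42 and +42 mm, tops at z = 32 mm. The third-layer slats belong along y at x = -42 and +42 mm, undersides at z = 32 mm; the finished stand is 48 mm high.
- slat_a: Loose wooden slat lying flat on the worktop, 120 mm long (its x axis), 20 mm wide (y), 16 mm high (z), about 35 g. Origin: centre of the underside. Either slat may go on either side of the stand.
- slat_b: The other loose slat, the same as slat_a.
- tray: Round terracotta dish, 132 mm across, rim 26 mm high, about 350 g, floor rising 8 degrees outward from the middle, wooden basket handle over it. Origin: centre of underside. Handle: level bar along its x axis, 140 mm long, 14 wide, 16 high, underside at z = 84 mm, top at 100, on posts at x = -66 and +66 mm. At the start the bar lies within 9 degrees of parallel to the stand's y axis.
- tray_grip (a point): Middle of the handle bar, 92 mm straight above the tray's origin.
- tray_middle (a point): Centre of the dish's hollow, 23 mm above the tray's origin: where the ball's centre belongs.
- ball: White ceramic ball, 32 mm diameter, about 40 g, loose in the middle of the dish; its top is 39 mm above the tray's origin. Origin: its centre.
- tape_roll: Bystander: roll of parcel tape, ring lying flat, 96 mm across, 48 mm high. Origin: centre of the underside.
- cup_grey: Bystander: small speckled grey-beige cup without handle, 50 mm across, 47 mm high. Origin: centre of the underside.
- mug_speck: Bystander: speckled beige mug with handle, 63x82 mm, 59 mm high. Origin: centre of the underside.
- tag_stack: Bystander: tied bundle of brown paper tags, 36x48 mm, 12 mm high. Origin: centre of the underside.
- cup_green: Bystander: small dark green cup without handle, 40 mm across, 35 mm high. Origin: centre of the underside.

How it is judged (in metres and radians):
On the way, in this order (a step that is already met when the one before it is completed fails the run):
1. both slats lie on the stand as the third layer, let go, with the tray still on the worktop (((x of slat_a in the frame of stand between 0.032 and 0.052 m and y of slat_a in the frame of stand between -0.015 and 0.015 m and z of slat_a in the frame of stand between 0.028 and 0.036 m and angle between the x axis of each of slat_a, slat_b and the y axis of stand, either way round below 0.15 rad and angle between each of slat_a, slat_b's own z axis and vertical below 0.06 rad and x of slat_b in the frame of stand between -0.052 and -0.032 m and y of slat_b in the frame of stand between -0.015 and 0.015 m and z of slat_b in the frame of stand between 0.028 and 0.036 m) or (x of slat_a in the frame of stand between -0.052 and -0.032 m and y of slat_a in the frame of stand between -0.015 and 0.015 m and z of slat_a in the frame of stand between 0.028 and 0.036 m and angle between the x axis of each of slat_a, slat_b and the y axis of stand, either way round below 0.15 rad and angle between each of slat_a, slat_b's own z axis and vertical below 0.06 rad and x of slat_b in the frame of stand between 0.032 and 0.052 m and y of slat_b in the frame of stand between -0.015 and 0.015 m and z of slat_b in the frame of stand between 0.028 and 0.036 m)) and contact force between the fingers and slat_a below 0.05 N and contact force between the fingers and slat_b below 0.05 N and height (world z) of tray below 0.01 m), for 0.2 s.
2. the dish is lifted clear of the worktop with the ball in its middle (height (world z) of tray above 0.04 m and horizontal distance between ball and tray_middle below 0.02 m and ((x of slat_a in the frame of stand between 0.032 and 0.052 m and y of slat_a in the frame of stand between -0.015 and 0.015 m and z of slat_a in the frame of stand between 0.028 and 0.036 m and angle between the x axis of each of slat_a, slat_b and the y axis of stand, either way round below 0.15 rad and angle between each of slat_a, slat_b's own z axis and vertical below 0.06 rad and x of slat_b in the frame of stand between -0.052 and -0.032 m and y of slat_b in the frame of stand between -0.015 and 0.015 m and z of slat_b in the frame of stand between 0.028 and 0.036 m) or (x of slat_a in the frame of stand between -0.052 and -0.032 m and y of slat_a in the frame of stand between -0.015 and 0.015 m and z of slat_a in the frame of stand between 0.028 and 0.036 m and angle between the x axis of each of slat_a, slat_b and the y axis of stand, either way round below 0.15 rad and angle between each of slat_a, slat_b's own z axis and vertical below 0.06 rad and x of slat_b in the frame of stand between 0.032 and 0.052 m and y of slat_b in the frame of stand between -0.015 and 0.015 m and z of slat_b in the frame of stand between 0.028 and 0.036 m))), for 0.2 s.
At the end, for the whole second after the job is handed in: Slats released as third layer (10 mm across, 15 mm along, 8 deg); dish held by the gripper alone, still, underside 15-150 mm above them, within 30 mm of the stand's centre, handle within 10 deg of square across them, tilt under 4.5 deg, ball within 12 mm of the middle (((x of slat_a in the frame of stand between 0.032 and 0.052 m and y of slat_a in the frame of stand between -0.015 and 0.015 m and z of slat_a in the frame of stand between 0.028 and 0.036 m and angle between the x axis of each of slat_a, slat_b and the y axis of stand, either way round below 0.15 rad and angle between each of slat_a, slat_b's own z axis and vertical below 0.06 rad and x of slat_b in the frame of stand between -0.052 and -0.032 m and y of slat_b in the frame of stand between -0.015 and 0.015 m and z of slat_b in the frame of stand between 0.028 and 0.036 m) or (x of slat_a in the frame of stand between -0.052 and -0.032 m and y of slat_a in the frame of stand between -0.015 and 0.015 m and z of slat_a in the frame of stand between 0.028 and 0.036 m and angle between the x axis of each of slat_a, slat_b and the y axis of stand, either way round below 0.15 rad and angle between each of slat_a, slat_b's own z axis and vertical below 0.06 rad and x of slat_b in the frame of stand between 0.032 and 0.052 m and y of slat_b in the frame of stand between -0.015 and 0.015 m and z of slat_b in the frame of stand between 0.028 and 0.036 m)) and contact force between each of the fingers, tray and slat_a below 0.05 N and contact force between each of the fingers, tray and slat_b below 0.05 N and contact force between the fingers and tray above 1 N and z of tray in the frame of stand between 0.063 and 0.2 m and horizontal distance between tray and stand below 0.03 m and angle between the x axis of tray and the x axis of stand, either way round below 0.17 rad and angle between tray's own z axis and vertical below 0.08 rad and horizontal distance between ball and tray_middle below 0.012 m and linear speed of tray below 0.03 m/s and linear speed of ball below 0.04 m/s and contact force between tray and stand below 0.05 N); the arm keeps its last pose, push and grip.
It fails at once if the ball rolls more than 30 mm from the dish's middle (horizontal distance between ball and tray_middle above 0.03 m).
It fails at once if the dish is tilted by more than about 14 degrees (angle between tray's own z axis and vertical above 0.25 rad).
It fails at once if one of the other goods is moved more than 20 mm (distance of any of tape_roll, cup_grey, mug_speck, tag_stack, cup_green from where it was at the start of the episode above 0.02 m).
It also fails if it takes over 72 s, if anything falls off the work surface, if the arm or the gripper's body presses on something with over 40 N, if the wrist force passes 120 N, or if a joint passes its speed limit or range.

## Working session

There is one attempt and no reset: what is moved stays moved. The work goes in short steps, Python scripts to look and compute and a shell command to move; the robot and the scene stay as the last step left them, time stands still between calls to the robot, and variables do not carry over. Pictures are saved under pics/ and viewed, at most 10 in all, crops included, and the job is handed in when it is done.

```bash
mkdir -p pics
cat > h.py <<'E'
import numpy as np, cv2
from scipy.spatial.transform import Rotation as R
from workcell import arm, camera, camera_params
def cloud(name):
    p=camera_params(name); im,d=camera(name)
    return im,d,p
def world(p,d,im):
    v,u=np.mgrid[0:d.shape[0],0:d.shape[1]]
    c=np.stack([(u-p['cx'])/p['fx']*d,-(v-p['cy'])/p['fy']*d,-d],-1)
    a=np.array(p['attitude']); M=R.from_rotvec(a).as_matrix() if a.shape==(3,) else a
    return c@M.T+np.array(p['position'])
E
python3 - <<'E'
from h import *
for n in('top','side'):
    im,d,p=cloud(n); print(n,p); cv2.imwrite(f'pics/{n}0.png',im[:,:,::-1]); W=world(p,d,im); np.savez(f'{n}0.npz',im=im,d=d,W=W)
s=arm.get_state(); print(s['position'],s['tcp_rot'],s['time'],s['finger_gap'],camera_params('wrist'))
E
```

```text
top {'fx': 427.67585386577025, 'fy': 427.67585386577025, 'cx': 284.41401711094903, 'cy': 210.79939623642824, 'position': array([ 344.41834951, -108.98952413, 1254.02656976]), 'attitude': array([ 0.12761088, -0.11346099, -1.58039155])}
side {'fx': 424.7340496859659, 'fy': 424.7340496859659, 'cx': 274.09652839078746, 'cy': 204.83479020144586, 'position': array([358.91095156, 868.24004836, 677.24390889]), 'attitude': array([ 0.14033623, -1.48924066, -2.59840765])}
[159.70853447 577.76837184 240.91835132] [-4.22465745e-01 -3.11264444e+00  2.47228468e-03] 0.1 87.94227444531391 {'fx': 325.19226210127806, 'fy': 325.19226210127806, 'cx': 271.5068371852988, 'cy': 211.93836055771362, 'position': array([ 92.6026227 , 596.96764689, 383.81809109]), 'attitude': array([-0.22103625, -0.16486514,  1.29409001])}
```

View pics/top0.png

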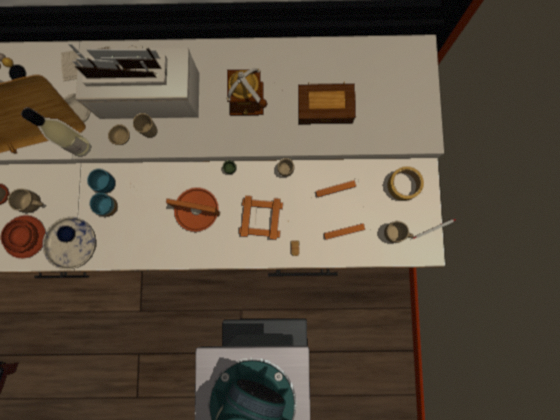

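View pics/side0.png

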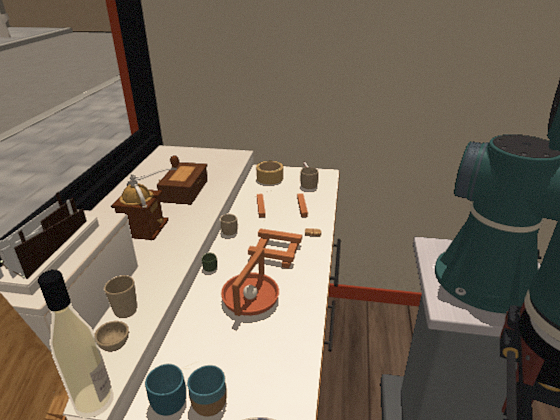

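The top view shows the stand at (261,217), the dish at (195,210) with its bar running left–right, and slats at (336,188) and (344,231). A raised shelf lies behind (rows < 160). The side view confirms this. Next I'll segment them by height.

```bash
cat > seg.py <<'E'
from h import *
def rect(P,lab):
    (c,s,a)=cv2.minAreaRect(P[:,:2].astype(np.float32)*1.0)
    b=cv2.boxPoints((c,s,a)); e0=b[1]-b[0]; e1=b[2]-b[1]
    e=e0 if np.linalg.norm(e0)>np.linalg.norm(e1) else e1
    m=P[:,:2].mean(0);ang=np.arctan2(e[1],e[0])%np.pi
    w,V=np.linalg.eigh(np.cov((P[:,:2]-m).T)); v=V[:,1]
    print(lab,len(P),'ctr',np.round(c,1),'size',np.round(s,1),'mean',np.round(m,1),'ang',round(ang,3),'pca',round(np.arctan2(v[1],v[0])%np.pi,3),'z',np.round(np.percentile(P[:,2],[5,50,95]),1))
E
python3 - <<'E'
from seg import *
for n in ('top','side'):
    D=np.load(f'{n}0.npz');W=D['W'];im=D['im'];d=D['d']
    B=(d>0)&(W[...,0]>350)&(W[...,0]<640)&(W[...,1]>-480)&(W[...,1]<250)
    q=W[B&(abs(W[...,2])<6)]; print(n,'table z',np.median(q[:,2]), 'xrange',q[:,0].min(),q[:,0].max())
    k,L,st,c=cv2.connectedComponentsWithStats((B&(W[...,2]>7)&(W[...,2]<200)).astype(np.uint8))
    for i in range(1,k):
        if st[i,4]>25: rect(W[L==i],str(c[i].round()))
    rect(W[B&(W[...,2]>82)&(W[...,2]<125)&(W[...,1]<250)&(W[...,0]<600)],'bar')
E
```

```text
top table z 0.49866862735120776 xrange 369.5254946400183 639.9983932211784
[398. 190.] 276 ctr [ 593.4 -435.9] size [92.4 48.2] mean [ 588.9 -428.2] ang 0.791 pca 0.758 z [11.5 45.  51.2]
[336. 188.] 293 ctr [ 602.  -250.3] size [ 20.9 122. ] mean [ 601.5 -250.7] ang 1.835 pca 1.832 z [11.2 16.2 20.4]
[195. 208.] 1601 ctr [544.1 159.3] size [129.2 130.4] mean [543.7 159.8] ang 1.84 pca 1.395 z [  9.2  16.7 101.1]
[260. 217.] 963 ctr [518.  -29.2] size [119.8 120. ] mean [516.9 -29.4] ang 3.045 pca 2.72 z [13.2 29.9 35.9]
[398. 232.] 328 ctr [ 470.  -421.9] size [61.7 76.2] mean [ 467.8 -422.1] ang 1.855 pca 1.657 z [ 8.3 39.1 60.5]
[344. 231.] 289 ctr [ 476.3 -272. ] size [ 22.4 120.2] mean [ 474.8 -271.6] ang 1.802 pca 1.803 z [12.1 16.  20.2]
[295. 247.] 123 ctr [ 428.4 -128.3] size [23.2 43.9] mean [ 428.8 -127.8] ang 3.131 pca 0.062 z [ 7.6 11.1 14.6]
bar 280 ctr [543.7 158.3] size [138.9  14.4] mean [542.8 157. ] ang 1.364 pca 1.367 z [ 91.8  99.9 103.5]
side table z 1.9513163446565613 xrange 367.8208873246929 639.9980157039097
[271. 175.] 327 ctr [ 600.9 -440. ] size [78.  79.5] mean [ 596.7 -420.1] ang 3.117 pca 0.482 z [ 9.8 33.  50. ]
[309. 177.] 350 ctr [ 467.2 -413.4] size [59.2 69.2] mean [ 465.8 -405.1] ang 1.876 pca 1.695 z [13.2 42.  59.7]
[261. 204.] 147 ctr [ 600.3 -249.1] size [ 19.9 124.4] mean [ 598.2 -240.4] ang 1.835 pca 1.836 z [ 8.8 17.7 20.2]
[302. 204.] 152 ctr [ 473.4 -270.8] size [ 19.9 123. ] mean [ 472.1 -261.9] ang 1.801 pca 1.797 z [ 9.2 18.2 20.2]
[236. 224.] 26 ctr [638.5 -94.6] size [20.9  2.9] mean [638.7 -96. ] ang 1.56 pca 1.516 z [14.5 33.3 47.7]
[259. 276.] 3277 ctr [532.9  73.1] size [319.6 130.8] mean [530.8 107.4] ang 1.457 pca 1.422 z [ 12.   25.3 101.1]
[313. 231.] 101 ctr [ 426.1 -128.1] size [28.6 44.9] mean [ 426.6 -124.9] ang 3.139 pca 0.064 z [ 7.9 12.5 15.3]
bar 413 ctr [542.3 160.8] size [140.9  15.1] mean [542.4 170.5] ang 1.37 pca 1.358 z [ 87.2 100.4 103. ]
```

```bash
cat >> h.py <<'E'
def plan(x,y,z,ang):
    """print tool shift (after roll) to reach world x,y,z with tool x axis at world angle ang (mod pi)"""
    s=arm.get_state(); M=R.from_rotvec(s['tcp_rot']).as_matrix(); p=np.array(s['position'])
    a=np.arctan2(M[1,0],M[0,0]); roll=(a-ang+np.pi/2)%np.pi-np.pi/2
    print('t',round(s['time'],2),'pos',p.round(1),'xang',round(a,3),'tilt',round(np.arccos(-M[2,2]),4),'gap',round(s['finger_gap'],1),'grip',round(float(np.max(s['grasp_force'])),1),'F',np.round(s['force'],1),'j',np.round(s['joint_positions'],2))
    d=np.array([x,y,z])-p
    for n,b in (('now',a),('after roll',a-roll)):
        X=np.array([np.cos(b),np.sin(b)]);Y=np.array([np.sin(b),-np.cos(b)])
        print(n,'shift',(X@d[:2]).round(1),(Y@d[:2]).round(1),(-d[2]).round(1),'roll',roll.round(3))
E
python3 - <<'E'
from seg import *
from h import plan
for n in ('top','side'):
    D=np.load(f'{n}0.npz');W=D['W'];d=D['d']
    B=(d>0)
    S=B&(abs(W[...,0]-518)<75)&(abs(W[...,1]+29)<75)
    top=S&(W[...,2]>25)&(W[...,2]<45)&(W[...,1]<45)
    rect(W[top],n+' stand top')
    k,L,st,c=cv2.connectedComponentsWithStats(top.astype(np.uint8))
    for i in range(1,k):
        if st[i,4]>40: rect(W[L==i],'  layer2')
    for x0 in range(630,760,15):
        q=W[B&(W[...,0]>x0)&(W[...,0]<x0+15)&(W[...,1]>-300)&(W[...,1]<-200)]; print(x0,np.percentile(q[:,2],[5,50,95]).round() if len(q) else '',end=' ')
    print()
plan(601,-250,150,1.835)
E
```

```text
top stand top 571 ctr [517.8 -29.4] size [104.1 119.7] mean [517.1 -29.3] ang 3.035 pca 1.458 z [27.6 32.2 36.3]
  layer2 289 ctr [522.2  12.3] size [ 20.3 119.7] mean [521.6  11.8] ang 3.038 pca 3.037 z [27.4 32.2 36.1]
  layer2 282 ctr [513.1 -71.2] size [ 19.9 118.6] mean [512.4 -71.4] ang 3.035 pca 3.028 z [28.2 32.3 36.5]
630 [-4.  1.  6.] 645 [-4.  1.  5.] 660 [-3.  0.  4.] 675 [-3.  1.  6.] 690 [-0. 45. 58.] 705 [52. 56. 59.] 720 [52. 56. 59.] 735 [53. 56. 59.] 750 [52. 55. 59.] 
side stand top 577 ctr [516.  -28.5] size [111.8 121. ] mean [512.1 -26.1] ang 3.046 pca 1.646 z [26.1 33.1 35.7]
  layer2 295 ctr [512.  -69.5] size [ 27.7 121.1] mean [510.2 -67. ] ang 3.061 pca 3.04 z [26.  33.  35.8]
  layer2 58 ctr [568.9   8.1] size [22.2 22.1] mean [569.4  10.6] ang 1.39 pca 0.744 z [26.6 32.9 35.3]
  layer2 224 ctr [503.7  16. ] size [26. 85.] mean [499.8  18.1] ang 3.104 pca 3.018 z [26.2 33.4 35.6]
630 [0. 2. 4.] 645 [-0.  2.  4.] 660 [-0.  2.  4.] 675 [-0.  2. 51.] 690 [ 4. 39. 58.] 705 [55. 57. 59.] 720 [55. 57. 58.] 735 [55. 57. 58.] 750 [55. 57. 59.] 
t 0.1 pos [159.7 577.8 240.9] xang 2.872 tilt 0.0016 gap 87.9 grip 0.0 F [ 0.2 -0.6  0.4] j [ 1.19  0.36  1.51  0.    1.27 -0.12]
now shift -646.0 -680.2 90.9 roll 1.037
after roll shift -914.3 209.8 90.9 roll 1.037
```

```bash
python3 -m crank '0 0 0 0.148;0 0 0 0.148;0 0 0 0.148;0 0 0 0.148;0 0 0 0.148;0 0 0 0.148;0 0 0 0.149;-30 7 0 0;-40 10 0 0;-40 10 0 0' 50 25
python3 -m crank '-45 10 0 0;-45 10 0 0;-45 10 0 0;-45 10 0 0;-45 10 0 0;-45 10 0 0;-45 10 0 0;-45 10 0 0;-45 10 0 0;-45 10 0 0'
python3 -m crank '-45 10 0 0;-45 10 10 0;-45 10 10 0;-45 10 10 0;-45 10 10 0;-45 10 10 0;-30 10 10 0;-20 5 0 0;0 0 0 0;0 0 0 0'
python3 -c "
from h import *
plan(601,-250,120,1.835)"
```

```text
time: 1.1
position: [214.8, 477.9, 241.1]
tcp_rot: [1.908, 2.496, -0.002]
force: [-0.2, -0.1, 0.6]
finger_gap: 50.2
grasp_force: 0.0
time: 2.1
position: [428.9, 69.0, 241.6]
tcp_rot: [-1.91, -2.494, 0.0]
force: [0.3, -0.1, 1.0]
finger_gap: 49.6
grasp_force: 0.0
time: 3.1
position: [583.9, -218.2, 181.1]
tcp_rot: [-1.91, -2.492, 0.0]
force: [-0.7, -0.2, 0.4]
finger_gap: 50.1
grasp_force: 0.0
t 3.1 pos [ 583.9 -218.2  181.1] xang 1.834 tilt 0.0017 gap 50.1 grip 0.0 F [-0.7 -0.2  0.4] j [-0.47  0.45  1.53  0.    1.17 -0.73]
now shift -35.1 8.2 61.1 roll -0.001
after roll shift -35.1 8.2 61.1 roll -0.001
```

```bash
python3 -m crank '-12 3 20 0;-12 3 20 0;-11 2 20 0;0 0 20 0;0 0 20 0;0 0 20 0;0 0 20 0;0 0 10 0;0 0 5 0;0 0 0 0' 
python3 -c "
from h import *
plan(601,-250,21,1.835)"
```

```text
time: 4.1
position: [601.1, -249.5, 26.7]
tcp_rot: [-1.909, -2.494, 0.0]
force: [0.2, 0.2, -0.7]
finger_gap: 50.1
grasp_force: 0.0
t 4.1 pos [ 601.1 -249.5   26.7] xang 1.835 tilt 0.0007 gap 50.1 grip 0.0 F [ 0.2  0.2 -0.7] j [-0.5   0.67  1.58 -0.    0.9  -0.76]
now shift -0.4 -0.2 5.7 roll 0.0
after roll shift -0.4 -0.2 5.7 roll 0.0
```

```bash
python3 -m crank '0 0 5 0;0 0 0 0;0 0 0 0;0 0 0 0' 
python3 -m crank '0 0 0 0;0 0 0 0;0 0 0 0;0 0 0 0;0 0 0 0;0 0 0 0;0 0 0 0;0 0 0 0' 5 25
python3 -m crank '0 0 -15 0;0 0 -25 0;0 0 -25 0;0 0 -20 0;0 0 0 0.12;0 0 0 0.12;0 0 0 0.129;0 0 0 0;0 0 0 0' 
python3 -c "
from h import *
plan(559.1,-33.4,100,1.466)"
```

```text
time: 4.5
position: [601.6, -250.5, 22.1]
tcp_rot: [1.909, 2.494, -0.0]
force: [-0.1, -0.2, -0.2]
finger_gap: 50.1
grasp_force: 0.0
time: 5.3
position: [601.4, -250.3, 21.7]
tcp_rot: [1.91, 2.494, -0.0]
force: [0.0, -0.1, -0.6]
finger_gap: 19.6
grasp_force: 25.0
time: 6.2
position: [601.5, -250.3, 107.4]
tcp_rot: [2.331, 2.105, 0.0]
force: [0.4, 0.7, 0.5]
finger_gap: 19.7
grasp_force: 25.0
t 6.2 pos [ 601.5 -250.3  107.4] xang 1.469 tilt 0.0006 gap 19.7 grip 25.0 F [0.4 0.7 0.5] j [-0.5   0.56  1.53 -0.    1.05 -0.4 ]
now shift 211.5 -64.2 7.4 roll 0.003
after roll shift 211.3 -64.9 7.4 roll 0.003
```

Slat a is held. Next I'll carry it over the far site.

```bash
python3 -m crank '15 -5 0 0.003;30 -10 0 0;35 -10 0 0;35 -10 0 0;35 -10 0 0;31 -10 0 0;20 -7 5 0;10 -3 5 0;0 0 10 0;0 0 0 0' 
python3 -c "
from h import *
plan(559.1,-33.4,54,1.466)
im,d,p=cloud('wrist'); cv2.imwrite('pics/w1.png',im[:,:,::-1])"
```

```text
time: 7.2
position: [558.7, -33.6, 85.3]
tcp_rot: [-2.336, -2.099, 0.002]
force: [0.3, -0.7, -0.4]
finger_gap: 20.1
grasp_force: 25.0
t 7.2 pos [558.7 -33.6  85.3] xang 1.464 tilt 0.002 gap 20.1 grip 25.0 F [ 0.3 -0.7 -0.4] j [-0.18  0.49  1.75 -0.    0.9  -0.08]
now shift 0.3 0.4 31.3 roll -0.002
after roll shift 0.3 0.4 31.3 roll -0.002
```

View pics/w1.png

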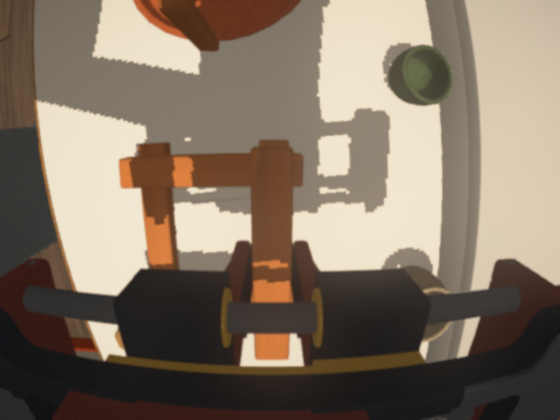

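The held slat (column 272) lies above the right bottom slat and its ends line up with the cross slats, so I'll lower it and release.

```bash
python3 -m crank '0 0 12 0;0 0 10 0;0 0 5 0;0 0 3 0;0 0 1 0;0 0 0 0;0 0 0 0' 
python3 -c "
from h import *
plan(559.1,-33.4,53.5,1.466)"
```

```text
time: 7.95
position: [559.7, -33.5, 55.9]
tcp_rot: [2.338, 2.098, 0.0]
force: [0.3, -0.1, -0.0]
finger_gap: 20.1
grasp_force: 25.0
t 7.95 pos [559.7 -33.5  55.9] xang 1.463 tilt 0.0005 gap 20.1 grip 25.0 F [ 0.3 -0.1 -0. ] j [-0.18  0.53  1.77 -0.    0.83 -0.07]
now shift 0.1 -0.6 2.4 roll -0.003
after roll shift 0.1 -0.6 2.4 roll -0.003
```

```bash
python3 -m crank '0 0 1 0;0 0 1 0;0 0 0 0;0 0 0 0' 
python3 -m crank '0 0 0.5 0;0 0 0 0;0 0 0 0' 
python3 -m crank '0 0 0 0;0 0 0 0;0 0 0 0;0 0 0 0;0 0 0 0' 50
python3 -m crank '0 0 -10 0;0 0 -20 0;0 0 -25 0;0 0 -10 0;0 0 0 0;0 0 0 0'
python3 -c "
from h import *
plan(474.5,-271.3,120,1.801)"
```

```text
time: 8.35
position: [559.5, -33.5, 53.7]
tcp_rot: [2.338, 2.098, -0.0]
force: [0.0, 0.2, -0.0]
finger_gap: 19.6
grasp_force: 25.0
time: 8.65
position: [559.5, -33.5, 53.6]
tcp_rot: [2.338, 2.098, -0.0]
force: [-0.6, -0.2, 4.5]
finger_gap: 19.9
grasp_force: 25.0
time: 9.15
position: [559.4, -33.5, 53.1]
tcp_rot: [-2.338, -2.098, 0.0]
force: [-0.1, -0.2, 0.3]
finger_gap: 49.8
grasp_force: 0.0
time: 9.75
position: [559.3, -33.4, 118.0]
tcp_rot: [2.338, 2.098, -0.0]
force: [-0.4, -0.8, -0.3]
finger_gap: 50.2
grasp_force: 0.0
t 9.75 pos [559.3 -33.4 118. ] xang 1.463 tilt 0.0001 gap 50.2 grip 0.0 F [-0.4 -0.8 -0.3] j [-0.18  0.44  1.73 -0.    0.97 -0.07]
now shift -245.6 -58.6 -2.0 roll -0.338
after roll shift -212.2 -136.8 -2.0 roll -0.338
```

```bash
python3 -m crank '0 0 0 -0.11;0 0 0 -0.11;0 0 0 -0.118;-20 -15 0 0;-35 -22 0 0;-40 -25 0 0;-40 -25 0 0;-40 -25 0 0;-25 -17 0 0;-12 -8 0 0'
python3 -m crank '0 0 20 0;0 0 25 0;0 0 20 0;0 0 15 0;0 0 10 0;0 0 0 0;0 0 0 0' 
python3 -c "
from h import *
plan(474.5,-271.3,22,1.801)"
```

```text
time: 10.75
position: [472.9, -273.1, 117.0]
tcp_rot: [-1.954, -2.458, 0.001]
force: [-0.5, 0.0, -0.8]
finger_gap: 50.2
grasp_force: 0.0
time: 11.45
position: [474.5, -270.7, 28.1]
tcp_rot: [-1.951, -2.462, 0.0]
force: [0.7, 0.1, -0.2]
finger_gap: 50.2
grasp_force: 0.0
t 11.45 pos [ 474.5 -270.7   28.1] xang 1.801 tilt 0.0005 gap 50.2 grip 0.0 F [ 0.7  0.1 -0.2] j [-0.64  0.56  1.82  0.    0.76 -0.88]
now shift -0.6 -0.2 6.1 roll 0.0
after roll shift -0.6 -0.2 6.1 roll 0.0
```

```bash
python3 -m crank '0 0 6 0;0 0 0 0;0 0 0 0;0 0 0 0' 
python3 -m crank '0 0 0 0;0 0 0 0;0 0 0 0;0 0 0 0;0 0 0 0;0 0 0 0;0 0 0 0;0 0 0 0' 5 25
python3 -m crank '0 0 -15 0;0 0 -25 0;0 0 -30 0;0 0 -20 0;0 0 0 0.11;0 0 0 0.11;0 0 0 0.115;0 0 0 0;0 0 0 0' 
python3 -c "
from h import *
plan(475.5,-24.6,110,1.466)"
```

```text
time: 11.85
position: [474.6, -271.3, 22.5]
tcp_rot: [1.952, 2.461, -0.0]
force: [-0.2, -0.2, -0.1]
finger_gap: 50.1
grasp_force: 0.0
time: 12.65
position: [474.4, -271.2, 22.2]
tcp_rot: [1.952, 2.462, -0.0]
force: [-0.5, 0.6, 0.4]
finger_gap: 19.7
grasp_force: 25.0
time: 13.55
position: [474.3, -271.0, 112.1]
tcp_rot: [-2.332, -2.105, 0.0]
force: [-0.5, 0.1, -0.1]
finger_gap: 19.6
grasp_force: 25.0
t 13.55 pos [ 474.3 -271.   112.1] xang 1.469 tilt 0.0003 gap 19.6 grip 25.0 F [-0.5  0.1 -0.1] j [-0.65  0.44  1.77 -0.    0.94 -0.54]
now shift 245.3 -23.9 2.1 roll 0.003
after roll shift 245.2 -24.6 2.1 roll 0.003
```

```bash
python3 -m crank '15 -2 0 0.003;30 -3 0 0;40 -4 0 0;40 -4 0 0;40 -4 0 0;40 -4 0 0;25 -2.5 0 0;15 -1 0 0;0 0 0 0;0 0 10 0' 
python3 -m crank '0 0 20 0;0 0 15 0;0 0 8 0;0 0 2 0;0 0 0 0;0 0 0 0'
python3 -c "
from h import *
plan(475.5,-24.6,54,1.466)"
```

```text
time: 14.55
position: [477.2, -24.7, 102.8]
tcp_rot: [2.334, 2.099, 0.002]
force: [0.4, -0.4, -0.9]
finger_gap: 19.9
grasp_force: 25.0
time: 15.15
position: [476.8, -25.3, 57.5]
tcp_rot: [2.338, 2.097, 0.001]
force: [-0.1, 0.2, -0.4]
finger_gap: 19.9
grasp_force: 25.0
t 15.15 pos [476.8 -25.3  57.5] xang 1.462 tilt 0.0008 gap 19.9 grip 25.0 F [-0.1  0.2 -0.4] j [-0.2   0.45  1.96 -0.    0.73 -0.09]
now shift 0.5 -1.4 3.5 roll -0.004
after roll shift 0.5 -1.4 3.5 roll -0.004
```

```bash
python3 -m crank '0 -1 1.5 0;0 0 1 0;0 0 0.5 0;0 0 0.5 0;0 0 0 0;0 0 0 0' 
python3 -m crank '0 0 0 0;0 0 0 0;0 0 0 0;0 0 0 0;0 0 0 0' 50
python3 -m crank '0 0 -10 0;0 0 -20 0;0 0 -30 0;0 0 -40 0;0 0 -20 0;0 0 0 0'
python3 -c "
from h import *
plan(543,159,150,1.367)"
```

```text
time: 15.75
position: [475.5, -24.8, 54.2]
tcp_rot: [2.338, 2.098, 0.0]
force: [-1.8, 1.1, 6.2]
finger_gap: 19.6
grasp_force: 25.0
time: 16.25
position: [475.4, -24.8, 53.6]
tcp_rot: [-2.338, -2.098, 0.0]
force: [-1.2, 1.0, -0.1]
finger_gap: 50.2
grasp_force: 0.0
time: 16.85
position: [477.7, -25.2, 177.2]
tcp_rot: [2.334, 2.095, 0.006]
force: [1.3, -0.4, -0.2]
finger_gap: 50.0
grasp_force: 0.0
t 16.85 pos [477.7 -25.2 177.2] xang 1.463 tilt 0.0069 gap 50.0 grip 0.0 F [ 1.3 -0.4 -0.2] j [-0.2   0.26  1.85 -0.    1.03 -0.09]
now shift 190.2 45.0 27.2 roll 0.096
after roll shift 193.6 26.6 27.2 roll 0.096
```

```bash
python3 -m crank '0 0 0 0.096;15 2 0 0;30 4 0 0;40 5.6 0 0;40 6 0 0;35 5 0 0;20 3 0 0;14 1 0 0;0 0 0 0;0 0 0 0'
python3 - <<'E'
from h import *
from seg import rect
plan(543,159,150,1.367)
for n in('top','side'):
    im,d,p=cloud(n); cv2.imwrite(f'pics/{n}1.png',im[:,:,::-1]); W=world(p,d,im)
    S=(d>0)&(abs(W[...,0]-518)<75)&(abs(W[...,1]+29)<75)&(W[...,2]>40.5)&(W[...,2]<60)
    k,L,st,c=cv2.connectedComponentsWithStats(S.astype(np.uint8))
    for i in range(1,k):
        if st[i,4]>40: rect(W[L==i],n+str(c[i].round()))
    rect(W[(d>0)&(abs(W[...,0]-543)<60)&(abs(W[...,1]-159)<80)&(W[...,2]>88)&(W[...,2]<108)],'bar')
E
```

```text
time: 17.85
position: [540.0, 159.2, 173.0]
tcp_rot: [-2.435, -1.984, 0.003]
force: [-0.1, -0.7, 0.2]
finger_gap: 50.0
grasp_force: 0.0
t 17.85 pos [540.  159.2 173. ] xang 1.367 tilt 0.0018 gap 50.0 grip 0.0 F [-0.1 -0.7  0.2] j [ 0.16  0.38  1.67 -0.    1.09  0.37]
now shift 0.5 3.0 23.0 roll 0.0
after roll shift 0.5 3.0 23.0 roll 0.0
top[262. 202.] 297 ctr [559.1 -34.3] size [119.  21.] mean [558.5 -34.8] ang 1.467 pca 1.463 z [44.  48.3 52.3]
top[259. 231.] 306 ctr [475.  -26.1] size [120.3  20.1] mean [474.8 -26.7] ang 1.461 pca 1.467 z [43.4 48.2 51.5]
bar 165 ctr [539.  135.6] size [93.1 14.4] mean [537.3 130.5] ang 1.371 pca 1.362 z [ 93.8  99.4 103.4]
side[291. 241.] 256 ctr [473.5 -24.1] size [121.2  20.2] mean [473.1 -18.6] ang 1.461 pca 1.455 z [42.3 49.6 51.9]
side[255. 243.] 99 ctr [562.9  -6.7] size [68.9 19.7] mean [563.3   5.7] ang 1.545 pca 1.604 z [43.5 49.5 51.6]
bar 379 ctr [542.3 162.5] size [137.5  14.6] mean [542.5 171.3] ang 1.356 pca 1.36 z [ 90.3 100.5 102.9]
```

View pics/top1.png

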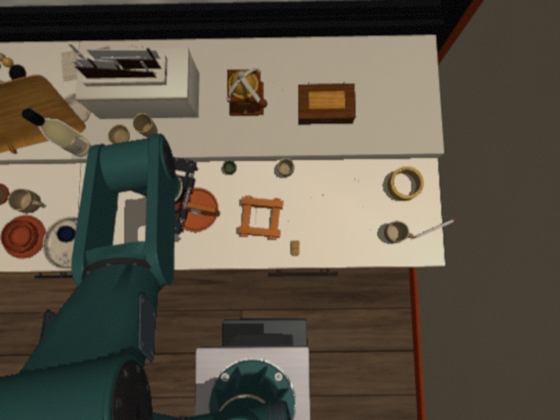

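View pics/side1.png

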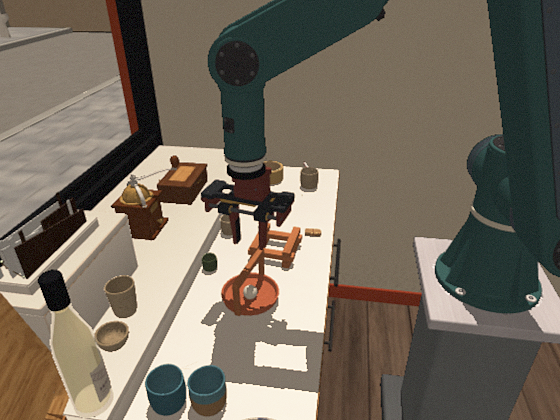

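The top view shows both slats lying on the stand at (262,202) and (259,231), within 2 mm of target. The side view shows the gripper above the bar at (262,235) and the ball central at (250,293). I'll descend onto the bar.

```bash
python3 -m crank '0 3 10 0;0 0 15 0;0 0 15 0;0 0 15 0;0 0 12 0;0 0 8 0;0 0 3 0;0 0 0 0;0 0 0 0;0 0 0 0' 35
python3 -c "
from h import *
plan(543,159,92,1.367)"
```

```text
time: 18.95
position: [544.2, 159.3, 96.3]
tcp_rot: [2.435, 1.983, 0.002]
force: [-0.7, 0.4, 0.7]
finger_gap: 34.9
grasp_force: 0.0
t 18.95 pos [544.2 159.3  96.3] xang 1.367 tilt 0.0012 gap 34.9 grip 0.0 F [-0.7  0.4  0.7] j [ 0.16  0.48  1.73 -0.    0.93  0.37]
now shift -0.6 -1.1 4.3 roll -0.0
after roll shift -0.6 -1.1 4.3 roll -0.0
```

```bash
python3 -m crank '0 -1 4 0;0 0 0 0;0 0 0 0;0 0 0 0' 
python3 -m crank '0 0 0 0;0 0 0 0;0 0 0 0;0 0 0 0;0 0 0 0;0 0 0 0' 8 5
python3 -m crank '0 0 0 0;0 0 0 0;0 0 0 0;0 0 0 0' 8 50
python3 -m crank '0 0 -1 0;0 0 -2 0;0 0 -4 0;0 0 -4 0;0 0 -2 0;0 0 0 0;0 0 0 0;0 0 0 0'
python3 - <<'E'
from h import *
plan(517.3,-29,190,-0.105)
im,d,p=cloud('side'); cv2.imwrite('pics/side2.png',cv2.resize(im[180:340,160:360,::-1],None,fx=3,fy=3,interpolation=cv2.INTER_CUBIC))
E
```

```text
time: 19.35
position: [542.7, 159.4, 91.7]
tcp_rot: [2.436, 1.984, -0.0]
force: [-0.2, 0.6, -1.0]
finger_gap: 34.8
grasp_force: 0.0
time: 19.95
position: [542.7, 159.3, 91.5]
tcp_rot: [2.436, 1.984, -0.0]
force: [0.6, -1.0, -1.7]
finger_gap: 14.4
grasp_force: 5.0
time: 20.35
position: [542.6, 159.4, 91.5]
tcp_rot: [-2.436, -1.984, 0.001]
force: [0.3, 0.2, -3.5]
finger_gap: 13.4
grasp_force: 50.0
time: 21.15
position: [542.6, 159.3, 104.5]
tcp_rot: [-2.436, -1.984, 0.001]
force: [-0.2, 0.2, -3.0]
finger_gap: 13.2
grasp_force: 50.0
t 21.15 pos [542.6 159.3 104.5] xang 1.367 tilt 0.0004 gap 13.2 grip 50.0 F [-0.2  0.2 -3. ] j [ 0.16  0.47  1.73 -0.    0.95  0.37]
now shift -189.6 13.4 -85.5 roll 1.472
after roll shift -5.4 189.9 -85.5 roll 1.472
```

View pics/side2.png

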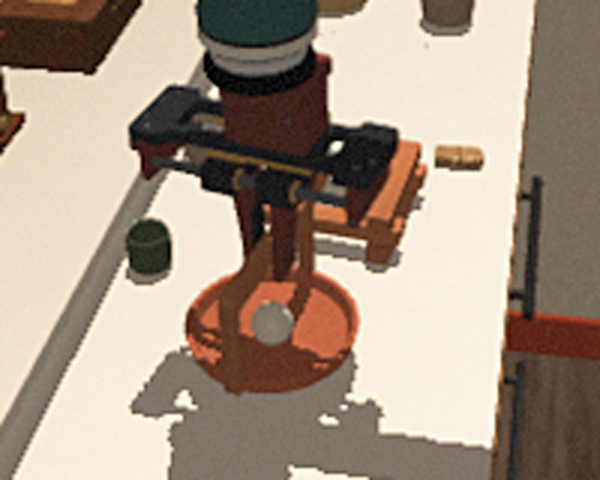

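The side crop shows the dish lifted level with the ball central at (272,322). I'll lift it further with smooth ramps.

```bash
python3 -m crank '0 0 -1 0;0 0 -2 0;0 0 -4 0;0 0 -6 0;0 0 -8 0;0 0 -8 0;0 0 -8 0;0 0 -8 0;0 0 -8 0;0 0 -8 0' 
python3 -m crank '0 0 -8 0;0 0 -7 0;0 0 -5 0;0 0 -3 0;0 0 -1 0;0 0 0 0;0 0 0 0;0 0 0 0'
python3 -m crank '-1 0 0 0;-2 0 0 0;-3 0.2 0 0;-4 0.3 0 0;-5 0.4 0 0;-6 0.4 0 0;-7 0.5 0 0;-7 0.5 0 0;-7 0.5 0 0;-7 0.5 0 0' 
python3 -c "
from h import *
plan(517.3,-29,190,-0.105)"
```

```text
time: 22.2
position: [542.7, 159.4, 166.4]
tcp_rot: [2.436, 1.984, 0.0]
force: [-0.2, -0.3, -4.2]
finger_gap: 13.9
grasp_force: 50.0
time: 23.0
position: [542.5, 159.3, 189.3]
tcp_rot: [-2.436, -1.983, 0.001]
force: [-0.3, 0.2, -4.3]
finger_gap: 13.7
grasp_force: 50.0
time: 24.0
position: [536.0, 110.0, 189.7]
tcp_rot: [2.436, 1.983, -0.0]
force: [-0.0, -0.7, -3.5]
finger_gap: 13.7
grasp_force: 50.0
t 24.0 pos [536.  110.  189.7] xang 1.367 tilt 0.0001 gap 13.7 grip 50.0 F [-0.  -0.7 -3.5] j [ 0.08  0.34  1.69 -0.    1.12  0.28]
now shift -139.9 9.9 -0.3 roll 1.472
after roll shift -4.0 140.2 -0.3 roll 1.472
```

```bash
python3 -m crank '-7 0.5 0 0;-7 0.5 0 0;-7 0.5 0 0;-7 0.5 0 0;-7 0.5 0 0;-7 0.5 0 0;-7 0.5 0 0;-7 0.5 0 0;-7 0.5 0 0;-7 0.5 0 0' 
python3 -m crank '-7 0.5 0 0;-7 0.5 0 0;-7 0.5 0 0;-7 0.5 0 0;-7 0.5 0 0;-7 0.5 0 0;-6 0.4 0 0;-6 0.4 0 0;-5 0.3 0 0;-4 0.3 0 0' 
python3 -m crank '-3 0.2 0 0;-2 0 0 0;-1 0 0 0;0 0 0 0;0 0 0 0;0 0 0 0.01;0 0 0 0.02;0 0 0 0.03;0 0 0 0.05;0 0 0 0.06' 
python3 -m crank '0 0 0 0.07;0 0 0 0.07;0 0 0 0.07;0 0 0 0.07;0 0 0 0.07;0 0 0 0.07;0 0 0 0.07;0 0 0 0.07;0 0 0 0.07;0 0 0 0.07'
python3 -c "
from h import *
plan(517.3,-29,190,-0.105)"
```

```text
time: 25.0
position: [526.7, 40.6, 189.7]
tcp_rot: [2.436, 1.984, -0.0]
force: [-0.1, 0.6, -2.7]
finger_gap: 13.7
grasp_force: 50.0
time: 26.0
position: [518.2, -21.9, 189.6]
tcp_rot: [2.436, 1.984, -0.0]
force: [0.3, -0.3, -3.9]
finger_gap: 13.8
grasp_force: 50.0
time: 27.0
position: [517.3, -27.2, 189.7]
tcp_rot: [2.598, 1.766, -0.0]
force: [0.2, -0.4, -3.9]
finger_gap: 13.6
grasp_force: 50.0
time: 28.0
position: [517.3, -27.3, 189.7]
tcp_rot: [3.047, 0.767, -0.0]
force: [0.3, 0.1, -3.4]
finger_gap: 13.8
grasp_force: 50.0
t 28.0 pos [517.3 -27.3 189.7] xang 0.493 tilt 0.0001 gap 13.8 grip 50.0 F [ 0.3  0.1 -3.4] j [-0.19  0.3   1.75 -0.    1.09  0.89]
now shift -0.8 1.5 -0.3 roll 0.598
after roll shift 0.2 1.7 -0.3 roll 0.598
```

```bash
python3 -m crank '0 0 0 0.07;0 0 0 0.07;0 0 0 0.07;0 0 0 0.07;0 0 0 0.07;0 0 0 0.07;0 0 0 0.06;0 0 0 0.05;0 0 0 0.035;0 0 0 0.02'
python3 -m crank '0 0 0 0.013;0 0 0 0;0 0.5 0 0;0 0.5 0 0;0 0.5 0 0;0 0 0 0;0 0 0 0;0 0 0 0;0 0 0 0;0 0 0 0'
python3 -m crank '0 0 0 0;0 0 0 0;0 0 0 0;0 0 0 0;0 0 0 0;0 0 0 0;0 0 0 0;0 0 0 0;0 0 0 0;0 0 0 0'
python3 - <<'E'
from h import *
from seg import rect
plan(517.3,-29,190,-0.105)
for n in('side','top'):
    im,d,p=cloud(n); W=world(p,d,im)
    if n=='side': cv2.imwrite('pics/side3.png',cv2.resize(im[100:300,160:360,::-1],None,fx=3,fy=3,interpolation=cv2.INTER_CUBIC))
    N=(d>0)&(abs(W[...,0]-518)<85)&(abs(W[...,1]+29)<85)
    q=W[N&(W[...,2]>90)&(W[...,2]<135)]; rect(q,n+'dish')
    rect(W[N&(W[...,2]>186)&(W[...,2]<204)],'bar')
    h=im.astype(int); w=N&(h.max(-1)-h.min(-1)<45)&(W[...,2]>105)&(W[...,2]<145)
    if w.sum()>10: rect(W[w],'ball?')
E
```

```text
time: 29.0
position: [517.3, -27.3, 189.7]
tcp_rot: [3.138, -0.141, -0.0]
force: [0.0, 0.5, -4.3]
finger_gap: 13.6
grasp_force: 50.0
time: 30.0
position: [517.1, -28.8, 189.7]
tcp_rot: [3.137, -0.159, -0.0]
force: [-0.2, 0.3, -4.5]
finger_gap: 13.5
grasp_force: 50.0
time: 31.0
position: [517.1, -28.8, 189.7]
tcp_rot: [3.138, -0.159, -0.0]
force: [0.0, -0.3, -3.6]
finger_gap: 13.6
grasp_force: 50.0
t 31.0 pos [517.1 -28.8 189.7] xang -0.101 tilt 0.0001 gap 13.6 grip 50.0 F [ 0.  -0.3 -3.6] j [-0.19  0.3   1.75 -0.    1.09  1.48]
now shift 0.2 0.2 -0.3 roll 0.004
after roll shift 0.2 0.2 -0.3 roll 0.004
sidedish 1270 ctr [518.7 -29.4] size [126.8 133.7] mean [517.9 -31.4] ang 1.959 pca 1.903 z [109.8 115.3 128.2]
bar 410 ctr [517.7 -24.7] size [ 30.  140.2] mean [514.5 -24. ] ang 3.1 pca 3.049 z [187.2 196.1 201.4]
ball? 142 ctr [512.5 -29.7] size [ 38.4 129.6] mean [513.1 -22.5] ang 2.761 pca 2.963 z [109.7 127.9 138.7]
topdish 445 ctr [496.2 -39.2] size [ 82.9 129.4] mean [496.7 -34.5] ang 1.954 pca 1.784 z [108.2 113.9 126.1]seg.py:6: RuntimeWarning: Mean of empty slice.
  m=P[:,:2].mean(0);ang=np.arctan2(e[1],e[0])%np.pi
  ret = um.true_divide(
  avg = a.mean(axis, **keepdims_kw)
seg.py:7: RuntimeWarning: Degrees of freedom <= 0 for slice
  w,V=np.linalg.eigh(np.cov((P[:,:2]-m).T)); v=V[:,1]
  c *= np.true_divide(1, fact)
  c *= np.true_divide(1, fact)
Traceback (most recent call last):
  File "seg.py", line 8, in rect
    print(lab,len(P),'ctr',np.round(c,1),'size',np.round(s,1),'mean',np.round(m,1),'ang',round(ang,3),'pca',round(np.arctan2(v[1],v[0])%np.pi,3),'z',np.round(np.percentile(P[:,2],[5,50,95]),1))
                                                                                                                                                              ~~~~~~~~~~~~~^^^^^^^^^^^^^^^^^^
IndexError: index -1 is out of bounds for axis 0 with size 0
```

View pics/side3.png

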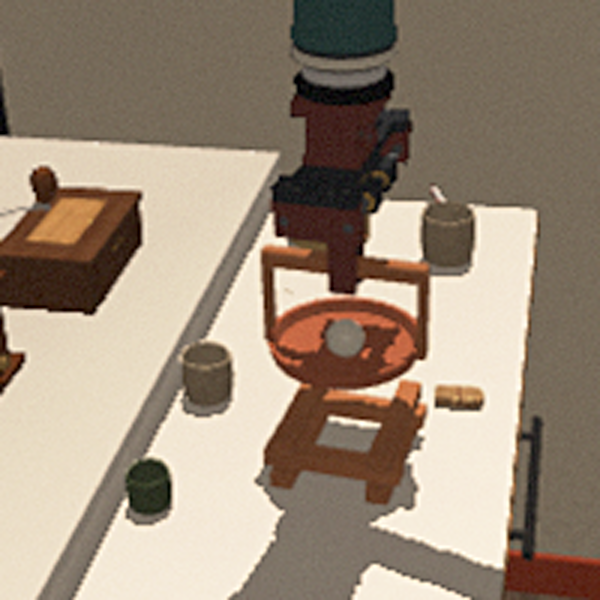

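The side crop shows the dish level over the stand, bar across the slats, and the ball near the middle at (346,337). I'll check the tilt and ball offset numerically before handing in.

Run:
```python
from h import *
im,d,p=cloud('side'); W=world(p,d,im)
N=(d>0)&(abs(W[...,0]-518)<85)&(abs(W[...,1]+29)<85)
v,u=np.mgrid[0:420,0:560]
b=N&((u-275.3)**2+(v-212.3)**2<4**2); P=W[b]
from scipy.optimize import least_squares
f=least_squares(lambda c:np.linalg.norm(P-c,axis=1)-16,[517,-29,121],loss='soft_l1'); print('ball',f.x.round(1),len(P))
r=np.hypot(W[...,0]-517.1,W[...,1]+28.8)
Q=W[N&(r>60)&(r<67)&(W[...,2]>112)&(W[...,2]<136)]
A=np.c_[Q[:,:2]-[517,-29],np.ones(len(Q))]
g=least_squares(lambda k:A@k-Q[:,2],[0,0,124],loss='soft_l1'); print('rim plane',g.x,len(Q))
B=W[N&(W[...,2]>186)&(W[...,2]<206)]; k=np.polyfit(B[:,0],B[:,2],1); print('bar slope',k[0])
```

```text
ball [518.1 -30.8 122.7] 49
rim plane [ 2.58059645e-02 -1.11649609e-02  1.23009498e+02] 415
bar slope -0.003592097682322401
```

The ball is about 2 mm from the middle, tilt is below 0.03 rad, and the underside is about 98 mm up (50 mm above the slats). I'm handing in.

```bash
python3 -c "
from h import *
print(arm.hand_in())"
```

```text
the job is handed in; nothing more can be done
None
```

I laid both slats on the stand as its third layer and handed the job in with the dish held level and centred about 50 mm above them, handle square across and ball about 2 mm from the middle; no verdict was returned.

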